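Unlatch the crockery carrier and hold its gate wide open

ROBOT

A 6-joint arm with a two-finger parallel gripper is mounted at the origin on the work surface. World frame = base frame: x ahead of the robot, y to its left, z up, the work surface at z = 0. Lengths are in mm, angles in rad, forces in N, time in s.
With the tool pointing down it reaches from about 275 to 750 mm from the base axis. Payload 10.2 kg.
Tool frame: the origin (TCP) lies at the very end of the fingers, on their centre line; the grasp point (between the pads) lies 19 mm behind it; x points along the fingers, y is the direction in which the jaws open and shut, and the axes are right-handed (so a half turn about x gives the same grasp; the last joint's range is limited). The gripper opens to 85 mm and grips with 20 to 120 N. Pads are 22 mm wide; open, the fingers measure 114 mm over their backs; the gripper's body (76 mm by 85 mm) begins 54 mm behind the grasp point. The pads swing forward as they close: fully open they stand 13 mm farther back than shut.
Start: joints at [-1.463, 0.313, 1.498, -0, 1.331, -0.223], TCP at [170.507, -496.547, 231.294] pointing down, gripper open.
Joint ranges: [-2.94, 2.94], [-0.97, 2.17], [0.19, 2.56], [-1.23, 4.37], [0.02, 3.11], [-2.88, 2.88]. Speed limits (rad/s): [2.39, 2.39, 3.01, 3.14, 3.14, 3.14].

INTERFACE

Orientations are given as a unit quaternion [w, x, y, z].
In Python, from rig import ctrl, viewer, finish_job gives the robot as it stands.
- The arm moves only by the tool carry_out, never from a script. Its argument "targets" is a list of rows, each an object of numbers: "x", "y", "z": the shift along the world's x, y, z in m; "ax", "ay", "az": the turn, a rotation vector about the world's x, y, z in rad; "hand": the opening, from -1 (shut) to 1 (fully open). A call has 1 to 5 rows; each row is the pose to reach, as a shift and turn from the pose commanded when the call began; what a row does not reach only later rows make up. A row lasts 1/8 s, in which the tool goes at most 62.5 mm and 10.7 degrees, less where a joint would pass 70% of its speed; a pose out of reach is approached as far as the arm can. A call with a gripper value outside its range is refused whole. The fingers move at their own pace and stop on an object; "grip_force" is the grip in N (left out, the last holds). Time passes only in rows, so rows that repeat a pose let the fingers close. It gives the time, the measured TCP pose, the force and the opening at its end, in the units of the state.
- ctrl.sense(): the state, without advancing time (a new reading comes with each control period).
- viewer.capture(name): name is "scene" or "top" or "wrist"; returns the picture (420x560x3 uint8, blue, green, red); there is no depth.
- viewer.camera_info(name): a dict with "fx", "fy", "cx", "cy" (pixels), "k1" (the pictures are not rectified: a ray, as slopes to the right and down, at radius r is drawn at 1 + k1 r^2 times it, then the intrinsics apply), "R" (3x3) and "t" (3): a world point X has camera coordinates R X + t. Camera axes: x right, y down, z forward; pixel columns grow to the right and rows downward; lengths in mm; the calibration is good to about 2 mm. A picture is of the moment at which its call begins: read the wrist's pose just before it. camera_info takes no time and is no camera call; for the wrist camera it gives the pose at the moment of the call.
- finish_job(): hands the job in, once; it reports no verdict.
The state is a dict: "time_s": time; "joints": joint angles; "dq": joint speeds; "tau": joint torques, N m; "eef_pos": TCP position; "ee_rot": TCP orientation; "force": force on the tool from outside, world axes, zero at the start; "wrist_torque": the same for the moment, N m; "grip_width": opening from 0.0 (shut) to 1.0 (fully open).
Only numpy, scipy, OpenCV 4.12 (cv2) and the standard library are available. Lean on these libraries where they do the work, as an engineer would, in place of code of your own. Each camera call takes 0.05 s, during which the arm holds its last target. There are 200 camera calls.

TASK

Someone is about to lift the plates out of the crockery carrier: squeeze the red catch in fully between two fingers, then the blue catch likewise, then swing the gate out by its black knob, past its detent to about a right angle. The catches stay in by themselves, but the gate is sprung, so finish while still holding it by the knob, still and wide open (75 to 90 degrees); leave the mug, bottle and phone where they are.

Things in the scene. Friction and masses are not known exactly. Their poses are not given: they have to be found in the camera images.
- carrier: Grey plastic crockery carrier, open on top, 200 deep (x) x 310 wide (y) x 200 mm high, loaded with plates and bowls, heavy: it does not move. Origin at the centre of its underside, on the table. Its front (-x, towards the robot) is closed by a steel barred gate; an aluminium rail runs along the top of the front.
- red_catch: Fixed base of the red squeeze catch on the carrier's top front rail, 34 (x) x 60 (y) x 10 mm, black; origin at the centre of its underside, 200 mm above the table; axes as the carrier's (it carries two upright red tabs). Which end of the rail each catch is on changes.
- red_grip (a point): Where to squeeze: midway between the two red tabs, 37 mm above the rail (rail top 200 mm above the table). Axes as the carrier's. Tabs at +y and -y of it, each 26 (x) x 8 (y) mm, from 12 to 54 mm above the rail; outer faces 50 mm apart at rest, 32 mm apart fully squeezed. Over 30 mm free outside each tab; the base under them is 10 mm high.
- red_squeeze (a joint): Squeeze of the red catch: travel of its left tab inwards, 0 at rest to 0.009 m fully squeezed; the right tab is geared to move in by the same amount. Takes about 4 N on each tab (7 N in all), and stays where it is left (friction, no spring). It frees the gate beyond 0.006 m.
- red_left_tab: The left (+y) tab of the red catch, 26 x 8 x 42 mm, moves along y; origin on the rail's top below the tab's middle.
- red_right_tab: The right (-y) tab of the red catch, 26 x 8 x 42 mm, moves along y; origin on the rail's top below the tab's middle.
- blue_catch: Fixed base of the blue squeeze catch on the carrier's top front rail, 34 (x) x 60 (y) x 10 mm, black; origin at the centre of its underside, 200 mm above the table; axes as the carrier's (it carries two upright blue tabs). Which end of the rail each catch is on changes.
- blue_grip (a point): Where to squeeze: midway between the two blue tabs, 37 mm above the rail (rail top 200 mm above the table). Axes as the carrier's. Tabs at +y and -y of it, each 26 (x) x 8 (y) mm, from 12 to 54 mm above the rail; outer faces 50 mm apart at rest, 32 mm apart fully squeezed. Over 30 mm free outside each tab; the base under them is 10 mm high.
- blue_squeeze (a joint): Squeeze of the blue catch: travel of its left tab inwards, 0 at rest to 0.009 m fully squeezed; the right tab is geared to move in by the same amount. Takes about 4 N on each tab (7 N in all), and stays where it is left (friction, no spring). It frees the gate beyond 0.006 m.
- blue_left_tab: The left (+y) tab of the blue catch, 26 x 8 x 42 mm, moves along y; origin on the rail's top below the tab's middle.
- blue_right_tab: The right (-y) tab of the blue catch, 26 x 8 x 42 mm, moves along y; origin on the rail's top below the tab's middle.
- gate (a joint): Angle of the gate about its upright hinge: 0 shut, grows as the free end swings out towards the robot (clockwise seen from above), stop at 1.6. 280 mm wide, top at 196 mm. Either catch locks it (0.05 rad play). A spring pulls it shut, 1 N at the knob when shut, 3 N when wide; a detent resists from 0.3 to 0.6 rad with up to 6 N more, then snaps through by 0.9. Let go when wide, it falls back to the detent.
- gate_hinge (a point): Point on the gate's hinge line (upright), at the height of the knob's origin, 222 mm above the table, at the carrier's left (+y) front corner. In carrier axes it is at x -107, y +140 mm.
- knob: Black upright round peg, the gate's pull knob, 22 mm across, from 193 to 247 mm above the table, on a steel bracket. Origin on its axis, 222 mm above the table (grip here). Moves with the gate, 155 mm from the hinge line; shut, it is 40 mm to -x and 150 mm to -y of the hinge in the carrier's axes. 50 mm free on either side along the gate, 25 mm towards it.
- mug: White mug, 80 mm across, 95 mm high, handle at its +y; origin at the centre of its underside. Bystander.
- bottle: Clear water bottle with red cap, 62 mm across, 170 mm high; origin at the centre of its underside. Bystander.
- phone: Black smartphone lying flat, 150 x 72 x 9 mm; origin at the centre of its underside. Bystander.

How it is judged:
By the outcome, as a careful person would: the job done as asked, in the order asked, and still so for the second after the job is handed in, while the arm keeps its last pose, push and grip.
It also fails if it takes over 64 s, if anything falls off the work surface, if the arm or the gripper's body presses on something with over 40 N, if the wrist force passes 120 N, or if a joint passes its speed limit or range.

## Working session

There is one attempt and no reset: what is moved stays moved. The work goes in short steps, Python scripts to look and compute and a tool call to move; the robot and the scene stay as the last step left them, time stands still between calls to the robot, and variables do not carry over. Pictures are saved under pics/ and viewed, about 8 in all and at most 12, crops included, and the job is handed in when it is done.

Besides the shell and the picture viewer there is one more tool, called after ">>>" as name([rows], argument=value, ...), one row to a line, values as JSON. carry_out: Moves the arm, as the interface text tells. Its arguments: {"type":"object","properties":{"targets":{"type":"array"},"grip_force":{"type":"number"}},"required":["targets"]}

```bash
mkdir -p pics; python3 - <<'E'
from rig import ctrl, viewer
import cv2,numpy as np
print(ctrl.sense())
a=viewer.capture("scene");b=viewer.capture("top")
cv2.imwrite("pics/s0.png",a);cv2.imwrite("pics/t0.png",b)
for n in("scene","top"):print(n,viewer.camera_info(n))
E
```

```text
{'time_s': 0.0, 'joints': array([-1.46335357e+00,  3.13479505e-01,  1.49844738e+00,  3.19343920e-05,
        1.33102505e+00, -2.23385419e-01]), 'dq': array([-8.72494580e-04,  7.11987471e-05,  1.48960918e-04, -2.00676675e-04,
        2.44184726e-04,  2.91224112e-05]), 'tau': array([ 1.08480916e-03, -4.12267721e+01, -2.59739631e+01, -1.95608436e-04,
        4.15503295e-03,  9.90211646e-06]), 'eef_pos': array([ 170.50819167, -496.260313  ,  230.71611319]), 'ee_rot': array([ 0.11595094,  0.69749403,  0.11690921, -0.69741644]), 'force': array([0.25359743, 0.31875042, 0.00899623]), 'wrist_torque': array([-0.00753005, -0.01618733,  0.04056884]), 'grip_width': 0.9998891702717586}
scene {'fx': 398.93486482172494, 'fy': 398.93486482172494, 'cx': 281.57176541107236, 'cy': 206.86747355369405, 'k1': -0.052562853695203006, 'R': array([[-0.75079117,  0.66053885, -0.00102257],
       [ 0.47615903,  0.5401445 , -0.6939139 ],
       [-0.45780475, -0.52147134, -0.72005726]]), 't': array([ 427.40746271, -175.29643105, 1345.97168274])}
top {'fx': 449.15837986116173, 'fy': 449.15837986116173, 'cx': 290.35604210287073, 'cy': 207.77061325965641, 'k1': -0.10859761954746434, 'R': array([[ 0.02047965, -0.9995817 ,  0.02042065],
       [-0.99823009, -0.02158404, -0.055415  ],
       [ 0.05583258, -0.01924963, -0.99825456]]), 't': array([ -41.77232691,  577.04279858, 1471.03564285])}
```

View pics/s0.png

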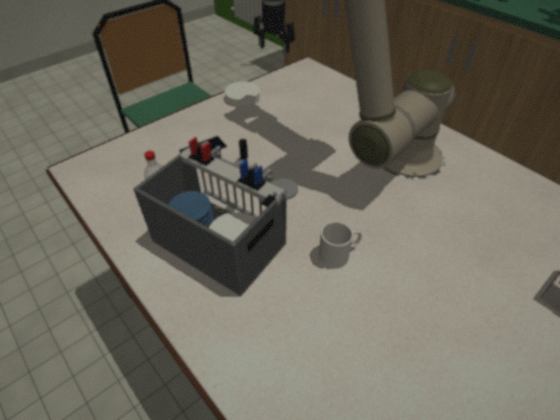

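View pics/t0.png

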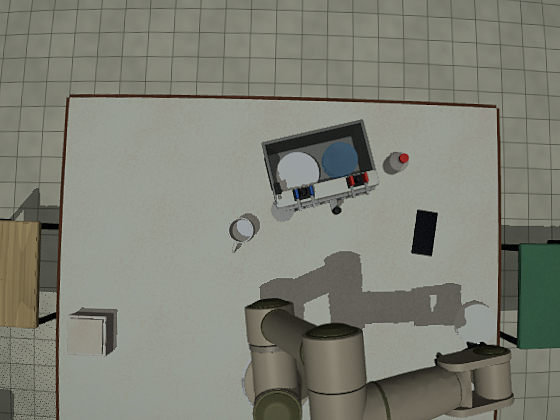

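The top view shows the blue catch near (304,192), the red catch near (357,180) and the knob at (336,210). The bottle is at (400,160), right of the carrier. The mug is at (242,230), and the phone at (424,232). Next I'll measure them.

```bash
cat > h.py <<'E'
import cv2,numpy as np
from rig import ctrl,viewer
def ray(ci,u,v):
    K=np.array([[ci['fx'],0,ci['cx']],[0,ci['fy'],ci['cy']],[0,0,1.]])
    p=cv2.undistortPoints(np.array([[[u,v]]],float),K,np.array([ci['k1'],0,0,0.]))[0,0]
    R=ci['R'];return -R.T@ci['t'],R.T@np.array([p[0],p[1],1.])
def onz(ci,u,v,z):
    o,d=ray(ci,u,v);return o+d*(z-o[2])/d[2]
def tri(rs):
    A=0;b=0
    for o,d in rs:
        d=d/np.linalg.norm(d);P=np.eye(3)-np.outer(d,d);A=A+P;b=b+P@o
    return np.linalg.solve(A,b)
def blobs(im,col,mina=4):
    b,g,r=[im[...,i].astype(int) for i in range(3)]
    m={'red':(r>90)&(r>2.2*g)&(r>2.2*b),'blue':(b>90)&(b>1.7*g)&(b>2.2*r)}[col]
    n,l,s,c=cv2.connectedComponentsWithStats(m.astype(np.uint8),connectivity=8)
    return [(int(s[i,4]),c[i].round(1).tolist(),s[i,:4].tolist()) for i in range(1,n) if s[i,4]>=mina]
E
python3 - <<'E'
from h import *
for n,f in(("scene","s0"),("top","t0")):
    im=cv2.imread(f"pics/{f}.png");ci=viewer.camera_info(n)
    for c in('red','blue'):
        for a,p,bb in blobs(im,c): print(n,c,a,p,bb,onz(ci,*p,250).round(0)[:2])
t=cv2.imread("pics/t0.png")[150:230,250:420];s=cv2.imread("pics/s0.png")[120:220,140:310]
cv2.imwrite("pics/c0.png",np.vstack([cv2.resize(t,None,fx=4,fy=3.5,interpolation=2),cv2.resize(s,None,fx=4,fy=3,interpolation=2)]))
E
```

```text
scene red 12 [192.4, 140.3] [190, 138, 6, 6] [ 655. -239.]
scene red 21 [204.5, 145.9] [201, 143, 8, 6] [ 645. -200.]
scene red 43 [149.1, 154.4] [145, 152, 9, 6] [ 764. -261.]
scene blue 5 [256.8, 169.8] [256, 169, 3, 3] [605. -45.]
top red 60 [403.7, 157.6] [400, 154, 9, 9] [ 715. -345.]
top red 23 [365.8, 176.3] [364, 172, 4, 10] [ 658. -236.]
top red 27 [351.8, 180.1] [350, 176, 5, 9] [ 646. -196.]
top blue 18 [311.3, 189.6] [310, 186, 4, 8] [617. -83.]
top blue 18 [296.7, 193.0] [295, 189, 4, 9] [606. -42.]
```

View pics/c0.png

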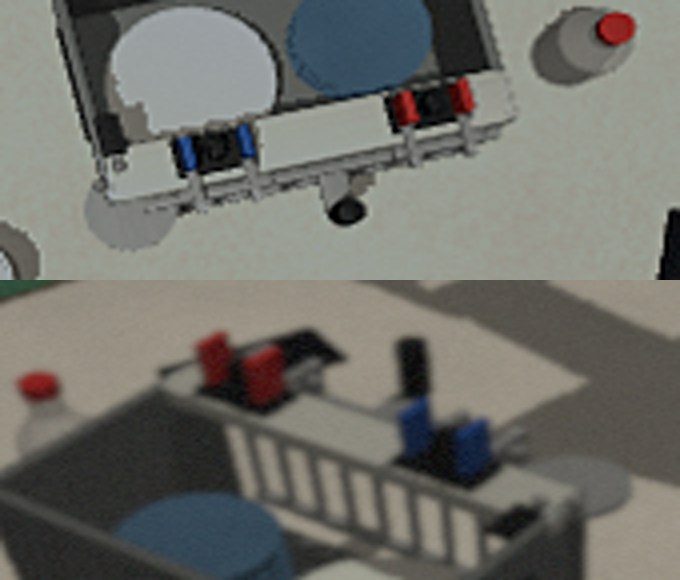

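```bash
python3 - <<'E'
from h import *
from scipy.spatial.transform import Rotation as R
s=ctrl.sense();q=s['ee_rot'];M=R.from_quat(np.roll(q,-1)).as_matrix()
print(M.round(3))
ci=viewer.camera_info("top");im=cv2.imread("pics/t0.png")
m=(im.max(2)<45).astype(np.uint8);n,l,st,c=cv2.connectedComponentsWithStats(m)
for i in range(1,n):
    if st[i,4]>10 and 280<c[i][0]<380 and 160<c[i][1]<230: print(st[i],c[i],onz(ci,*c[i],247).round(0))
yaw=np.arctan2(40,153.5);k=onz(ci,336.5,210,245)[:2];Rz=np.array([[np.cos(yaw),-np.sin(yaw)],[np.sin(yaw),np.cos(yaw)]])
h=k+Rz@[40,150];print('yaw',yaw,'knob',k,'hinge',h,'open',h+Rz@[-150,40])
print('jaw yaw',np.arctan2(M[1,1],M[0,1]),'want',np.pi/2+yaw)
w=viewer.camera_info("wrist");print('cam in tool',M.T@(-w['R'].T@w['t']-s['eef_pos']),(M.T@w['R'].T).round(2))
E
```

```text
[[-0.     0.325 -0.946]
 [ 0.001 -0.946 -0.325]
 [-1.    -0.001 -0.   ]]
[313 157   7  15  15] [317.06666667 164.        ] [690. -98. 247.]
[318 178  18   5  27] [325.59259259 179.51851852] [ 647. -123.  247.]
[346 178   4  10  22] [347.77272727 182.31818182] [ 640. -186.  247.]
[298 187  13  13 121] [303.73553719 192.91735537] [607. -62. 247.]
[293 190   4  11  17] [294.17647059 194.82352941] [601. -35. 247.]
[332 206   9   8  50] [336.2  209.96] [ 562. -154.  247.]
yaw 0.2549171738122908 knob [ 561.54059392 -155.0105834 ] hinge [5.62423172e+02 2.28654726e-01] open [407.1839342    1.11123314]
jaw yaw -1.2399795644311609 want 1.8257135006071874
cam in tool [-142.58423192    1.66211194  -66.17169235] [[-0.   -0.26  0.97]
 [ 1.    0.    0.  ]
 [-0.    0.97  0.26]]
```

>>> carry_out([
  {"x":0.02,"y":0.01,"z":0.05,"hand":0.7},
  {"x":0.06,"y":0.035,"z":0.09,"hand":0.7},
  {"x":0.11,"y":0.065,"z":0.09,"az":-0.04,"hand":0.7},
  {"x":0.16,"y":0.095,"z":0.09,"az":-0.076,"hand":0.7},
  {"x":0.21,"y":0.125,"z":0.09,"az":-0.076,"hand":0.7},
])

```text
invalid input at $.targets[0]: expected keys x, y, z, ax, ay, az, hand
```

>>> carry_out([
  {"x":0.05,"y":0.03,"z":0,"hand":0.7},
  {"x":0.1,"y":0.06,"z":0,"hand":0.7},
  {"x":0.15,"y":0.09,"z":0,"hand":0.7},
  {"x":0.2,"y":0.12,"z":0,"hand":0.7},
  {"x":0.24,"y":0.145,"z":0,"hand":0.7},
])

```text
invalid input at $.targets[0]: expected keys x, y, z, ax, ay, az, hand
```

>>> carry_out([
  {"x":0.015,"y":0.005,"hand":0.7},
  {"x":0.02,"y":0.01,"hand":0.7},
  {"x":0.02,"y":0.01,"hand":0.7},
])

```text
invalid input at $.targets[0]: expected keys x, y, z, ax, ay, az, hand
```

```bash
python3 - <<'E'
from h import *
s=ctrl.sense();ci=viewer.camera_info("wrist");im=viewer.capture("wrist");cv2.imwrite("pics/w1.png",im)
print(s['time_s'],s['eef_pos'],s['joints'].round(3),s['grip_width'])
for c in('red','blue'):
    for a,p,bb in blobs(im,c,60): print(c,a,p,bb,onz(ci,*p,254).round(1)[:2])
E
```

```text
0.1 [ 170.47276785 -496.31320108  230.78534281] [-1.463  0.313  1.498  0.     1.331 -0.223] 0.9997761050050771
```

View pics/w1.png

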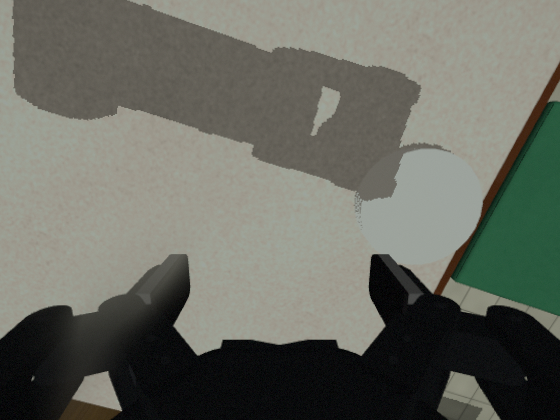

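The calls were refused because every key has to be present. The wrist picture shows only the table, a round plate and the open fingers, at (180,260) and (378,260).

>>> carry_out([
  {"x":0.02,"y":0.01,"z":0.05,"ax":0,"ay":0,"az":0,"hand":0.7},
  {"x":0.06,"y":0.035,"z":0.09,"ax":0,"ay":0,"az":0,"hand":0.7},
  {"x":0.11,"y":0.065,"z":0.09,"ax":0,"ay":0,"az":-0.04,"hand":0.7},
  {"x":0.16,"y":0.095,"z":0.09,"ax":0,"ay":0,"az":-0.076,"hand":0.7},
  {"x":0.21,"y":0.125,"z":0.09,"ax":0,"ay":0,"az":-0.076,"hand":0.7},
])

```text
time_s: 0.78
eef_pos: [381.9, -370.3, 321.2]
ee_rot: [-0.09, -0.701, -0.09, 0.701]
force: [-0.2, -0.1, -0.4]
grip_width: 0.847
```

>>> carry_out([
  {"x":0.05,"y":0.03,"z":0,"ax":0,"ay":0,"az":0,"hand":0.7},
  {"x":0.1,"y":0.06,"z":0,"ax":0,"ay":0,"az":0,"hand":0.7},
  {"x":0.15,"y":0.09,"z":0,"ax":0,"ay":0,"az":0,"hand":0.7},
  {"x":0.2,"y":0.12,"z":0,"ax":0,"ay":0,"az":0,"hand":0.7},
  {"x":0.23,"y":0.14,"z":0,"ax":0,"ay":0,"az":0,"hand":0.7},
])

```text
time_s: 1.4
eef_pos: [612.3, -229.7, 320.4]
ee_rot: [-0.09, -0.701, -0.091, 0.702]
force: [-0.4, -0.3, -0.3]
grip_width: 0.851
```

>>> carry_out([
  {"x":0.01,"y":0.005,"z":0,"ax":0,"ay":0,"az":0,"hand":0.7},
  {"x":0.01,"y":0.005,"z":0,"ax":0,"ay":0,"az":0,"hand":0.7},
  {"x":0.01,"y":0.005,"z":0,"ax":0,"ay":0,"az":0,"hand":0.7},
])

```text
time_s: 1.78
eef_pos: [619.7, -227.5, 321.6]
ee_rot: [-0.089, -0.701, -0.089, 0.701]
force: [-0.2, 0.1, 0.7]
grip_width: 0.852
```

```bash
python3 - <<'E'
from h import *
s=ctrl.sense();ci=viewer.camera_info("wrist");im=viewer.capture("wrist");cv2.imwrite("pics/w2.png",im)
print(s['time_s'],s['eef_pos'],s['joints'].round(3),s['grip_width'])
for c in('red','blue'):
    for a,p,bb in blobs(im,c,60): print(c,a,p,bb,onz(ci,*p,254).round(1)[:2])
E
```

```text
1.775 [ 619.68958437 -227.52952486  321.55223006] [-0.529  0.608  0.827 -0.     1.707  0.788] 0.852108281816873
red 868 [450.1, 121.9] [431, 107, 38, 31] [ 717.3 -322.6]
red 379 [246.2, 173.6] [241, 154, 11, 39] [ 649.3 -198. ]
red 385 [304.9, 173.8] [300, 156, 11, 37] [ 659.5 -238.1]
blue 390 [16.3, 174.3] [7, 157, 19, 36] [608.4 -44.4]
blue 381 [77.5, 174.1] [70, 157, 16, 36] [619.1 -84.5]
```

View pics/w2.png

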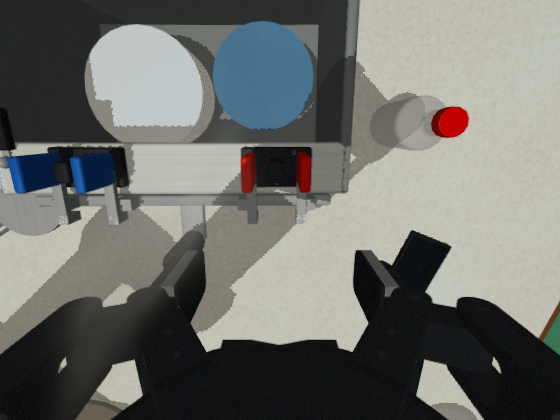

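The wrist view shows the red tabs at (246,174) and (305,174), with blue tabs at left (16,174) and (77,174). Red centre is (654.4,-218) and blue centre (613.7,-64.5), with yaw 0.257, so the jaws are already aligned. I'll move over the red catch and go down.

>>> carry_out([
  {"x":0.034,"y":0.009,"z":0,"ax":0,"ay":0,"az":0,"hand":0.7},
  {"x":0.034,"y":0.009,"z":-0.03,"ax":0,"ay":0,"az":0,"hand":0.7},
  {"x":0.034,"y":0.009,"z":-0.07,"ax":0,"ay":0,"az":0,"hand":0.7},
  {"x":0.034,"y":0.009,"z":-0.1,"ax":0,"ay":0,"az":0,"hand":0.7},
  {"x":0.034,"y":0.009,"z":-0.103,"ax":0,"ay":0,"az":0,"hand":0.7},
], grip_force=30)

```text
time_s: 2.45
eef_pos: [653.3, -218.0, 216.7]
ee_rot: [-0.089, -0.7, -0.09, 0.703]
force: [0.4, -0.4, -0.0]
grip_width: 0.849
```

>>> carry_out([
  {"x":0,"y":0,"z":0,"ax":0,"ay":0,"az":0,"hand":-1},
  {"x":0,"y":0,"z":0,"ax":0,"ay":0,"az":0,"hand":-1},
  {"x":0,"y":0,"z":0,"ax":0,"ay":0,"az":0,"hand":-1},
  {"x":0,"y":0,"z":0,"ax":0,"ay":0,"az":0,"hand":-1},
  {"x":0,"y":0,"z":0,"ax":0,"ay":0,"az":0,"hand":-1},
])

```text
time_s: 3.08
eef_pos: [654.8, -216.0, 221.3]
ee_rot: [0.09, 0.702, 0.091, -0.7]
force: [-3.5, 8.6, 7.3]
grip_width: 0.352
```

>>> carry_out([
  {"x":0,"y":0,"z":0,"ax":0,"ay":0,"az":0,"hand":-1},
  {"x":0,"y":0,"z":0,"ax":0,"ay":0,"az":0,"hand":-1},
  {"x":0,"y":0,"z":0,"ax":0,"ay":0,"az":0,"hand":-1},
  {"x":0,"y":0,"z":0,"ax":0,"ay":0,"az":0,"hand":-1},
])

```text
time_s: 3.58
eef_pos: [654.8, -216.0, 221.3]
ee_rot: [0.09, 0.702, 0.091, -0.7]
force: [-4.6, 8.0, 6.9]
grip_width: 0.352
```

>>> carry_out([
  {"x":0,"y":0,"z":0,"ax":0,"ay":0,"az":0,"hand":0.7},
  {"x":0,"y":0,"z":0,"ax":0,"ay":0,"az":0,"hand":0.7},
  {"x":0,"y":0,"z":0.03,"ax":0,"ay":0,"az":0,"hand":0.7},
  {"x":0,"y":0,"z":0.08,"ax":0,"ay":0,"az":0,"hand":0.7},
  {"x":-0.005,"y":0.02,"z":0.103,"ax":0,"ay":0,"az":0,"hand":0.7},
])

```text
time_s: 4.2
eef_pos: [649.6, -198.4, 324.0]
ee_rot: [0.09, 0.703, 0.088, -0.7]
force: [0.0, 0.0, 0.2]
grip_width: 0.853
```

>>> carry_out([
  {"x":-0.03,"y":0.05,"z":0,"ax":0,"ay":0,"az":0,"hand":0.7},
  {"x":-0.05,"y":0.095,"z":0,"ax":0,"ay":0,"az":0,"hand":0.7},
  {"x":-0.07,"y":0.12,"z":0,"ax":0,"ay":0,"az":0,"hand":0.7},
  {"x":-0.07,"y":0.12,"z":0,"ax":0,"ay":0,"az":0,"hand":0.7},
  {"x":-0.07,"y":0.12,"z":0,"ax":0,"ay":0,"az":0,"hand":0.7},
])

```text
time_s: 4.82
eef_pos: [579.6, -77.6, 321.0]
ee_rot: [-0.09, -0.701, -0.09, 0.701]
force: [-0.3, -0.2, 0.6]
grip_width: 0.848
```

```bash
python3 - <<'E'
from h import *
s=ctrl.sense();ci=viewer.camera_info("wrist");im=viewer.capture("wrist");cv2.imwrite("pics/w3.png",im)
print(s['time_s'],s['eef_pos'],s['joints'].round(3),s['grip_width'])
for c in('red','blue'):
    for a,p,bb in blobs(im,c,60): print(c,a,p,bb,onz(ci,*p,254).round(1)[:2])
E
```

```text
4.825 [579.5520352  -77.55280987 321.03945457] [-0.333  0.409  1.133 -0.     1.599  0.983] 0.847661209479067
red 1562 [497.5, 170.8] [462, 152, 63, 40] [ 655.  -216.7]
blue 172 [241.0, 172.9] [235, 156, 10, 35] [608.7 -44.4]
blue 331 [298.5, 173.1] [294, 156, 10, 35] [618.8 -83.5]
```

View pics/w3.png

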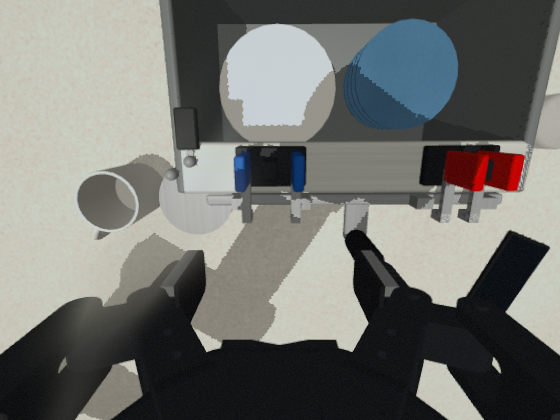

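The wrist view shows the red tabs drawn in: right edges at about 488 and 523, so 35 px, or roughly 24 mm apart. The blue tabs at (241,173) and (298,173) are at rest, and the knob is at (357,243). Blue next.

>>> carry_out([
  {"x":0.034,"y":0.014,"z":0,"ax":0,"ay":0,"az":0,"hand":0.7},
  {"x":0.034,"y":0.014,"z":-0.03,"ax":0,"ay":0,"az":0,"hand":0.7},
  {"x":0.034,"y":0.014,"z":-0.07,"ax":0,"ay":0,"az":0,"hand":0.7},
  {"x":0.034,"y":0.014,"z":-0.099,"ax":0,"ay":0,"az":0,"hand":0.7},
  {"x":0.034,"y":0.014,"z":-0.099,"ax":0,"ay":0,"az":0,"hand":0.7},
], grip_force=30)

```text
time_s: 5.5
eef_pos: [613.0, -64.0, 219.9]
ee_rot: [-0.089, -0.7, -0.09, 0.703]
force: [-0.6, 0.2, 0.2]
grip_width: 0.851
```

>>> carry_out([
  {"x":0,"y":0,"z":0,"ax":0,"ay":0,"az":0,"hand":-1},
  {"x":0,"y":0,"z":0,"ax":0,"ay":0,"az":0,"hand":-1},
  {"x":0,"y":0,"z":0,"ax":0,"ay":0,"az":0,"hand":-1},
  {"x":0,"y":0,"z":0,"ax":0,"ay":0,"az":0,"hand":-1},
  {"x":0,"y":0,"z":0,"ax":0,"ay":0,"az":0,"hand":-1},
])

```text
time_s: 6.12
eef_pos: [613.8, -61.4, 224.9]
ee_rot: [0.089, 0.702, 0.091, -0.7]
force: [-3.7, 11.3, 8.1]
grip_width: 0.347
```

>>> carry_out([
  {"x":0,"y":0,"z":0,"ax":0,"ay":0,"az":0,"hand":-1},
  {"x":0,"y":0,"z":0,"ax":0,"ay":0,"az":0,"hand":-1},
  {"x":0,"y":0,"z":0,"ax":0,"ay":0,"az":0,"hand":-1},
])

```text
time_s: 6.5
eef_pos: [613.9, -61.4, 224.9]
ee_rot: [0.089, 0.702, 0.091, -0.7]
force: [-4.7, 10.2, 7.8]
grip_width: 0.351
```

>>> carry_out([
  {"x":0,"y":0,"z":0,"ax":0,"ay":0,"az":0,"hand":0.7},
  {"x":0,"y":0,"z":0,"ax":0,"ay":0,"az":0,"hand":0.7},
  {"x":0,"y":0,"z":0.03,"ax":0,"ay":0,"az":0,"hand":0.7},
  {"x":0,"y":0,"z":0.08,"ax":0,"ay":0,"az":0,"hand":0.7},
  {"x":0,"y":0,"z":0.11,"ax":0,"ay":0,"az":0,"hand":0.7},
])

```text
time_s: 7.12
eef_pos: [613.8, -64.0, 335.4]
ee_rot: [0.09, 0.703, 0.089, -0.7]
force: [0.7, 0.3, 0.5]
grip_width: 0.852
```

>>> carry_out([
  {"x":-0.05,"y":-0.02,"z":0,"ax":0,"ay":0,"az":0,"hand":0.7},
  {"x":-0.08,"y":-0.06,"z":0,"ax":0,"ay":0,"az":0,"hand":0.7},
  {"x":-0.08,"y":-0.09,"z":0,"ax":0,"ay":0,"az":0,"hand":0.7},
  {"x":-0.08,"y":-0.09,"z":0,"ax":0,"ay":0,"az":0,"hand":0.7},
  {"x":-0.08,"y":-0.09,"z":0,"ax":0,"ay":0,"az":0,"hand":0.7},
])

```text
time_s: 7.75
eef_pos: [533.7, -153.2, 332.5]
ee_rot: [0.09, 0.701, 0.09, -0.701]
force: [-0.5, 0.3, 0.2]
grip_width: 0.85
```

```bash
python3 - <<'E'
from h import *
s=ctrl.sense();ci=viewer.camera_info("wrist");im=viewer.capture("wrist");cv2.imwrite("pics/w4.png",im)
print(s['time_s'],s['eef_pos'],s['joints'].round(3),s['grip_width'])
for c in('red','blue'):
    for a,p,bb in blobs(im,c,60): print(c,a,p,bb,onz(ci,*p,254).round(1)[:2])
E
```

```text
7.75 [ 533.66982511 -153.19412941  332.45377269] [-0.491  0.335  1.208  0.     1.598  0.825] 0.8504931937887806
red 334 [553.7, 49.1] [544, 32, 16, 33] [ 691.9 -300.2]
red 443 [394.7, 76.8] [388, 58, 15, 40] [ 651.2 -205.9]
red 475 [429.4, 77.5] [422, 58, 17, 41] [ 656.5 -228.7]
blue 400 [161.2, 78.2] [154, 59, 15, 40] [610.1 -52.5]
blue 424 [196.1, 78.9] [190, 59, 13, 41] [615.8 -75.4]
```

View pics/w4.png

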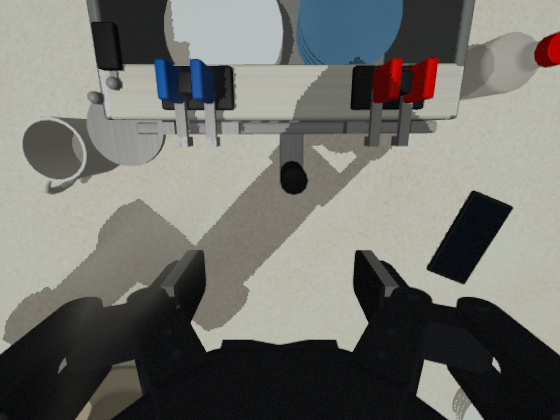

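Both catches now measure about 23.5 mm tab to tab, so they are fully squeezed. The knob's top is at about (294,178) in the wrist view.

```bash
python3 - <<'E'
from h import *
im=cv2.imread("pics/w4.png");ci=viewer.camera_info("wrist")
m=(im.max(2)<40).astype(np.uint8);m[:150]=0;m[205:]=0;m[:,:270]=0;m[:,320:]=0
n,l,st,c=cv2.connectedComponentsWithStats(m)
yaw=.257;Rz=np.array([[np.cos(yaw),-np.sin(yaw)],[np.sin(yaw),np.cos(yaw)]])
for i in range(1,n):
    if st[i,4]>100:
        k=onz(ci,*c[i],245)[:2];print(st[i],c[i],k)
        h=k+Rz@[40,150];print('hinge',h, 'from catches', )
        th=np.arange(0,1.5,.1)
        for t in th:
            R=np.array([[np.cos(t),np.sin(t)],[-np.sin(t),np.cos(t)]]);print(round(t,1),(Rz@R@[-40,-150]-Rz@[-40,-150]).round(0))
E
```

```text
[280 161  27  33 682] [292.75659824 177.58357771] [ 566.06632845 -157.49258188]
hinge [566.62556883  -2.25184222] from catches
0.0 [0. 0.]
0.1 [-15.   1.]
0.2 [-31.   3.]
0.3 [-46.   7.]
0.4 [-60.  12.]
0.5 [-74.  19.]
0.6 [-88.  27.]
0.7 [-100.   37.]
0.8 [-111.   47.]
0.9 [-121.   59.]
1.0 [-130.   72.]
1.1 [-138.   85.]
1.2 [-144.  100.]
1.3 [-149.  114.]
1.4 [-153.  129.]
```

>>> carry_out([
  {"x":0.031,"y":-0.004,"z":0,"ax":0,"ay":0,"az":0,"hand":0.7},
  {"x":0.031,"y":-0.004,"z":-0.03,"ax":0,"ay":0,"az":0,"hand":0.7},
  {"x":0.031,"y":-0.004,"z":-0.08,"ax":0,"ay":0,"az":0,"hand":0.7},
  {"x":0.031,"y":-0.004,"z":-0.12,"ax":0,"ay":0,"az":0,"hand":0.7},
  {"x":0.031,"y":-0.004,"z":-0.127,"ax":0,"ay":0,"az":0,"hand":0.7},
], grip_force=50)

```text
time_s: 8.43
eef_pos: [563.9, -156.3, 203.2]
ee_rot: [-0.089, -0.7, -0.091, 0.703]
force: [0.5, -0.0, 0.9]
grip_width: 0.85
```

>>> carry_out([
  {"x":0,"y":0,"z":0,"ax":0,"ay":0,"az":0,"hand":-1},
  {"x":0,"y":0,"z":0,"ax":0,"ay":0,"az":0,"hand":-1},
  {"x":0,"y":0,"z":0,"ax":0,"ay":0,"az":0,"hand":-1},
  {"x":0,"y":0,"z":0,"ax":0,"ay":0,"az":0,"hand":-1},
  {"x":0,"y":0,"z":0,"ax":0,"ay":0,"az":0,"hand":-1},
])

```text
time_s: 9.05
eef_pos: [565.0, -156.9, 206.9]
ee_rot: [0.09, 0.702, 0.09, -0.701]
force: [-1.2, 3.6, 5.5]
grip_width: 0.244
```

>>> carry_out([
  {"x":0,"y":0,"z":0,"ax":0,"ay":0,"az":0,"hand":-1},
  {"x":0,"y":0,"z":0,"ax":0,"ay":0,"az":0,"hand":-1},
  {"x":0,"y":0,"z":0,"ax":0,"ay":0,"az":0,"hand":-1},
])

```text
time_s: 9.43
eef_pos: [565.0, -156.9, 206.9]
ee_rot: [0.09, 0.702, 0.09, -0.701]
force: [-1.0, 4.7, 6.4]
grip_width: 0.242
```

Gripped: the 0.242 opening is about 21 mm, close to the knob's 22 mm. I'll start the swing along the arc.

>>> carry_out([
  {"x":-0.008,"y":0.0,"z":0,"ax":0,"ay":0,"az":-0.04,"hand":-1},
  {"x":-0.015,"y":0.001,"z":0,"ax":0,"ay":0,"az":-0.085,"hand":-1},
  {"x":-0.023,"y":0.002,"z":0,"ax":0,"ay":0,"az":-0.13,"hand":-1},
  {"x":-0.031,"y":0.003,"z":0,"ax":0,"ay":0,"az":-0.17,"hand":-1},
  {"x":-0.046,"y":0.007,"z":0,"ax":0,"ay":0,"az":-0.25,"hand":-1},
])

```text
time_s: 10.05
eef_pos: [519.3, -150.7, 206.9]
ee_rot: [0.001, 0.709, 0.0, -0.706]
force: [3.1, 2.4, 6.2]
grip_width: 0.243
```

>>> carry_out([
  {"x":-0.014,"y":0.005,"z":0,"ax":0,"ay":0,"az":-0.085,"hand":-1},
  {"x":-0.028,"y":0.012,"z":0,"ax":0,"ay":0,"az":-0.17,"hand":-1},
  {"x":-0.042,"y":0.02,"z":0,"ax":0,"ay":0,"az":-0.25,"hand":-1},
  {"x":-0.054,"y":0.03,"z":0,"ax":0,"ay":0,"az":-0.33,"hand":-1},
  {"x":-0.065,"y":0.04,"z":0,"ax":0,"ay":0,"az":-0.42,"hand":-1},
])

```text
time_s: 10.68
eef_pos: [453.5, -112.0, 206.8]
ee_rot: [-0.146, 0.693, -0.148, -0.691]
force: [0.5, -5.6, 6.8]
grip_width: 0.243
```

>>> carry_out([
  {"x":-0.01,"y":0.012,"z":0,"ax":0,"ay":0,"az":-0.085,"hand":-1},
  {"x":-0.019,"y":0.025,"z":0,"ax":0,"ay":0,"az":-0.17,"hand":-1},
  {"x":-0.027,"y":0.038,"z":0,"ax":0,"ay":0,"az":-0.25,"hand":-1},
  {"x":-0.033,"y":0.053,"z":0,"ax":0,"ay":0,"az":-0.33,"hand":-1},
  {"x":-0.038,"y":0.067,"z":0,"ax":0,"ay":0,"az":-0.42,"hand":-1},
])

```text
time_s: 11.3
eef_pos: [413.6, -44.9, 206.7]
ee_rot: [0.286, -0.645, 0.29, 0.646]
force: [-14.6, -8.5, 13.9]
grip_width: 0.242
```

>>> carry_out([
  {"x":-0.002,"y":0.007,"z":0,"ax":0,"ay":0,"az":-0.04,"hand":-1},
  {"x":-0.004,"y":0.015,"z":0,"ax":0,"ay":0,"az":-0.08,"hand":-1},
  {"x":-0.005,"y":0.019,"z":0,"ax":0,"ay":0,"az":-0.1,"hand":-1},
  {"x":-0.005,"y":0.019,"z":0,"ax":0,"ay":0,"az":-0.1,"hand":-1},
  {"x":-0.005,"y":0.019,"z":0,"ax":0,"ay":0,"az":-0.1,"hand":-1},
])

```text
time_s: 11.92
eef_pos: [409.3, -25.5, 206.7]
ee_rot: [0.317, -0.631, 0.32, 0.632]
force: [-14.5, -5.9, 15.0]
grip_width: 0.245
```

```bash
python3 - <<'E'
from h import *
s=ctrl.sense()
print(s['time_s'],s['eef_pos'],s['joints'].round(3),s['dq'].round(4),s['grip_width'],s['force'])
h=np.array([566.,-2.]);d=s['eef_pos'][:2]-h;a0=np.arctan2(*(np.array([565,-156.9])-h)[::-1])
print('radius',np.hypot(*d),'deg',np.degrees(a0-np.arctan2(d[1],d[0]))%360)
a=viewer.capture("top");cv2.imwrite("pics/t1.png",a)
b=viewer.capture("scene");cv2.imwrite("pics/s1.png",b)
cv2.imwrite("pics/c1.png",np.hstack([cv2.resize(x,None,fx=2.5,fy=2.5,interpolation=2) for x in(a[110:290,215:375],b[110:290,140:300])]))
E
```

```text
11.925 [409.30517177 -25.49355617 206.73476188] [-0.347  0.081  1.85  -0.004  1.212  2.16 ] [-0.0013 -0.0001 -0.0023  0.0017  0.0002 -0.0011] 0.24459188770264984 [-14.45963722  -5.85953366  14.95399806]
radius 158.44625705329616 deg 81.10316570169326
```

View pics/c1.png

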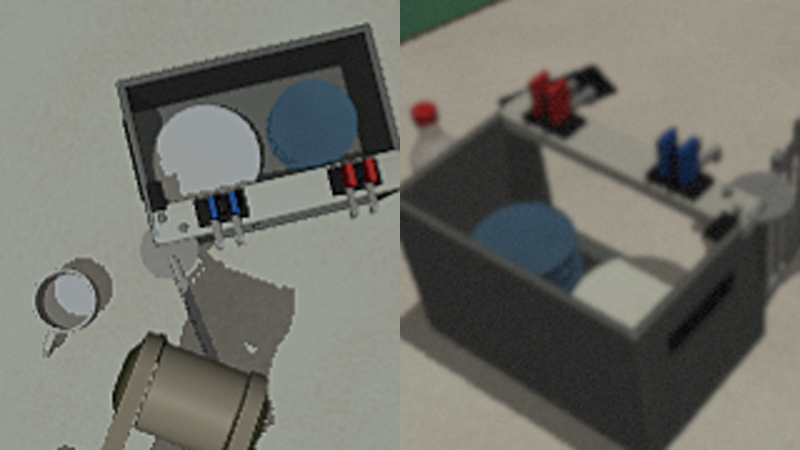

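The gate is swung clear of the opening, the mug is untouched and both catches are in. The gate line in the top view gives about 83°, against 81° from the tool pose. I'll take off a little of the outward pull and settle.

>>> carry_out([
  {"x":0.002,"y":0.001,"z":0,"ax":0,"ay":0,"az":0,"hand":-1},
  {"x":0.002,"y":0.001,"z":0,"ax":0,"ay":0,"az":0,"hand":-1},
  {"x":0.002,"y":0.001,"z":0,"ax":0,"ay":0,"az":0,"hand":-1},
  {"x":0.002,"y":0.001,"z":0,"ax":0,"ay":0,"az":0,"hand":-1},
  {"x":0.002,"y":0.001,"z":0,"ax":0,"ay":0,"az":0,"hand":-1},
])

```text
time_s: 12.65
eef_pos: [409.2, -24.7, 206.7]
ee_rot: [0.316, -0.629, 0.321, 0.633]
force: [-30.1, -9.4, 22.2]
grip_width: 0.247
```

```bash
python3 - <<'E'
from rig import ctrl,finish_job
s=ctrl.sense();print(s['time_s'],s['eef_pos'],s['force'],abs(s['dq']).max(),s['grip_width'])
if abs(s['dq']).max()<.02 and s['grip_width']>.2: print(finish_job())
E
```

```text
12.65 [409.22881025 -24.74600035 206.68995785] [-30.10214883  -9.43551253  22.2276155 ] 0.0016321913660662908 0.24708669066204653
the job is handed in; nothing more can be done
None
```

I squeezed the red catch in, then the blue, then swung the gate out by its knob past the detent. I handed the job in at 12.65 s with the knob still gripped; no verdict is reported.

**Last checks**
- **Catches:** in the wrist picture, both pairs of tabs were about 23.5 mm apart centre to centre. Fully squeezed would be 24 mm, so both are in.
- **Gate angle:** about 81° worked out from the tool position and about 83° from the top picture, so inside 75 to 90°.
- **Stillness:** the arm was still (joint speeds under 0.002 rad/s), and the jaw opening (0.247) still matched the knob.
- **Mug, bottle and phone:** the arm passed clear of all three. The mug and bottle look unmoved in the last pictures; the phone was outside that crop and not rechecked.

**One check went the wrong way:** I moved the tool 2 mm to ease the outward pull on the knob. The force instead rose from about 22 N to 39 N in total. The tool's x position did not change, so the gate was pushing back along its own length. It was steady and far below the 120 N wrist limit. It was close to the 40 N body-contact limit, but that limit does not cover a finger grip.

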